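# Eight-channel pipette: off the stand and up to the camera

### The job

Lift the eight-channel pipette up and off its hook on the pipette stand and present it to the inspection camera for a nozzle check: hold it upright in the air, nozzles down, with the middle of the nozzle row on the lens axis 120 mm in front of the lens and the row square across the view, so that all eight nozzles are in focus. Touch nothing on the camera and leave the other two pipettes and the labware where they are; finish while still holding the pipette there, quite still.

Things in the scene. Friction and masses are not known exactly. Their poses are not given: they have to be found in the camera images.
- pip8: The 8-channel pipette, 0.14-0.24 kg, pale plastic, 224 mm tall, the only one with a wide head: head 82 mm (y) x 24 mm (x), 14 to 64 mm up, above a 68 mm row of 8 nozzles 14 mm long; shoulder and neck to 94 mm, then the handle. Origin on its axis at the nozzle ends; z up, y along the row, +x to its finger hook. It hangs upright, origin 55 mm above the bench.
- nozzles (a point): Middle of the row of eight nozzles, on the pipette's axis 7 mm above the nozzle ends; same axes as the pipette.
- handle (a point): On the 8-channel pipette's axis, 188 mm above the nozzle ends: good place to pinch from above, along y. Handle there is a box with flat sides, 30 mm wide (y), 28 mm deep (x), from 150 to 205 mm above the nozzle ends (26 mm wide from 94 to 150 mm). Plunger button over it: 19 mm across, top at 224 mm.
- finger_hook (a point): Under the 8-channel pipette's finger hook, 25 mm behind its axis (+x), 188 mm above the nozzle ends, where it sits on the stand's hook. The finger hook is 14 mm wide, reaches 32 mm behind the axis and ends in a lip 16 mm deep: raise the pipette more than 16 mm (25 is safe, nothing is above it) to free it, then draw it away to its own -x side.
- stand: Pipette stand fixed to the bench (place and yaw vary): grey base 170 x 310 x 12 mm, two posts, cross beam 230 mm high at x = 47 mm, five white hooks at y = -96, -48, 0, 48, 96 mm. Origin on the bench under the middle hook; front is -x, where the pipettes hang, axes at x = -25 mm, on the two end hooks and the middle one in any order; the other two are empty.
- hook_mid (a point): Top middle of the stand's middle hook, 243 mm above the bench; axes as the stand. Each hook is an upturned white blade 6 mm thick (x), 24 mm wide (y) with 5 mm ears at its ends. A steel rod along y, radius 5 mm, 165 mm high, 6 mm in front of the hooks, is what the handles lean on.
- pip_slim: Single-channel pipette with a thin tapered barrel (16 mm), 0.09 kg; handle, hook, height, origin and axes as the eight-channel one, but no wide head. To be left hanging.
- pip_wide: Single-channel pipette with a thick barrel (26 mm), 0.11 kg; handle, hook, height, origin and axes as the eight-channel one, but no wide head. To be left hanging.
- cam: Inspection camera on a rod stand fixed to the bench (place and yaw vary). Origin on the bench under the housing; the lens looks level along its own -x, axis 120 mm up, lens front at x = -65 mm. Base 150 x 110 x 12 mm (x -50 to 100 mm), rod 12 mm thick, top 212 mm up, at x = 65 mm; grey housing 42 x 34 x 34 mm; ring light 70 mm across round the lens.
- focus (a point): The point in the air on the lens axis 120 mm in front of the lens (x = -185 mm of the camera, 120 mm above the bench) where the middle of the nozzle row belongs. Axes as the camera's: x towards the lens, y level across the view, z up; the nozzle row must lie along this y, either way round.
- tipbox: Closed tip box, 84 x 122 x 72 mm, origin at the centre of its underside, loose on the bench; leave it.
- bottle: Amber solvent bottle with a blue cap, 70 mm across, 145 mm tall, origin at the centre of its underside, loose on the bench; leave it.
- plate: White 96-well plate, 85.5 x 127.5 x 14.5 mm, origin at the centre of its underside, loose on the bench; leave it.
Not all that is in view belongs to the job. What is shaped like the pip8 but red is not meant. What is shaped like the pip_slim but red is not meant.

How it is judged:
By the outcome, as a careful person would: the job done as asked, in the order asked, and still so for the second after the job is handed in, while the arm keeps its last pose, push and grip.
It also fails if it takes over 45 s, if anything falls off the work surface, if the arm or the gripper's body presses on something with over 40 N, if the wrist force passes 120 N, or if a joint passes its speed limit or range.

### The arm

A 6-joint arm with a two-finger parallel gripper is mounted at the origin on the work surface. World frame = base frame: x ahead of the robot, y to its left, z up, the work surface at z = 0. Lengths are in mm, angles in rad, forces in N, time in s.
With the tool pointing down it reaches from about 300 to 775 mm from the base axis. Payload 14.6 kg.
Tool frame: the origin (TCP) lies at the very end of the fingers, on their centre line; the grasp point (between the pads) lies 19 mm behind it; z points along the fingers, y is the line along which they close (so a half turn about z gives the same grasp; the last joint's range is limited). The gripper opens to 94 mm and grips with 3 to 60 N. Pads are 16 mm wide; open, the fingers measure 119 mm over their backs; the gripper's body (75 mm by 177 mm) begins 78 mm behind the grasp point.
Start: joints at [-1.329, 0.3, 1.521, -0, 1.321, -0.067], TCP at [167.147, -523.976, 205.446] pointing down, gripper open.
Joint ranges: [-3.03, 3.03], [-0.79, 2.21], [0.23, 2.52], [-1.04, 4.18], [0, 3.07], [-2.55, 2.55]. Speed limits (rad/s): [2.22, 2.22, 2.57, 3.14, 3.14, 3.14].

### API

Orientations are given as [roll, pitch, yaw] about the fixed x, y, z axes, in that order (R = Rz(yaw) Ry(pitch) Rx(roll)).
In Python, from cell import manip gives the robot as it stands.
- The arm moves only by the tool servo_tool, never from a script. Its argument "motion" is a list that holds one entry, the list of rows, each a list of 7 numbers: the shift along the world's x, y, z as a fraction of full scale, then the turn, a rotation vector about the world's x, y, z as a fraction of full scale, then the closure, from 0 (fully open) to 1 (shut). In form: [[[x, y, z, rx, ry, rz, gripper], ...]]. A call has 1 to 10 rows; each row is the pose to reach, as a shift and turn from the pose commanded when the call began, turning the shorter way round; what a row does not reach only later rows make up. Full scale, the value 1, is 0.5 m for a shift and pi rad for a turn. A row lasts 1/10 s, in which the tool goes at most 50 mm and 8.59 degrees, less where a joint would pass 70% of its speed; a pose out of reach is approached as far as the arm can. A call with a number of a shift or a turn outside -1 to 1 is refused whole. A call with a gripper value outside its range is refused whole. The fingers move at their own pace and stop on an object; "newtons" is the grip in N (left out, the last holds). Time passes only in rows, so rows that repeat a pose let the fingers close. It gives the time, the measured TCP pose, the force, the opening and the grip force at its end, in the units of the state.
- manip.read_state(): the state, without advancing time (a new reading comes with each control period).
- manip.camera(name): name is "side" or "top" or "wrist"; returns a dict with "frame" (400x640x3 uint8, red, green, blue), "range_z" (400x640 float32, mm along the optical axis (not along the pixel's ray), 0 where there is no reading), "vfov" (degrees; the focal length in pixels is half the picture's height over the tangent of half this angle, whatever the lens; pixels are square), "cx", "cy" (the principal point, pixels), "cam_to_world" (4x4, takes a point from camera to world coordinates). Camera axes: x right, y down, z forward; pixel columns grow to the right and rows downward; lengths in mm; the calibration is good to about 2 mm. The wrist camera is an equidistant fisheye: a pixel r from the principal point sees the ray r / f radians off the axis. A picture is of the moment at which its call begins.
- manip.sign_off(): hands the job in; it is judged then, once.
The state is a dict: "clock": time; "joints": joint angles; "qd": joint speeds; "effort": joint torques, N m; "eef_pos": TCP position; "eef_rot": TCP orientation; "wrist_force": force on the tool from outside, world axes, zero at the start; "moment": the same for the moment, N m; "finger_gap": finger opening in mm; "finger_force": force on a finger pad.
Only numpy, scipy, OpenCV 4.12 (cv2) and the standard library are available. Lean on these libraries where they do the work, as an engineer would, in place of code of your own. Each camera call takes 0.05 s, during which the arm holds its last target. There are 200 camera calls.

## Working session

There is one attempt and no reset: what is moved stays moved. The work goes in short steps, Python scripts to look and compute and a tool call to move; the robot and the scene stay as the last step left them, time stands still between calls to the robot, and variables do not carry over. Pictures are saved under pics/ and viewed, at most 10 in all, crops included, and the job is handed in when it is done.

Besides the shell and the picture viewer there is one more tool, called after "Request:" as name(argument=value, ...), one argument or row to a line, values as JSON. servo_tool: Moves the arm, as the interface text tells. Its arguments: {"type":"object","properties":{"motion":{"type":"array"},"newtons":{"type":"number"}},"required":["motion"]}

```bash
mkdir -p pics; cat > h.py <<'E'
import numpy as np, cv2
from cell import manip
def grab(n):
    c=manip.camera(n); np.savez('pics/%s.npz'%n,**{k:c[k] for k in c}); return c
def load(n): return np.load('pics/%s.npz'%n)
def cloud(c):
    f=200/np.tan(np.radians(float(c['vfov']))/2); z=c['range_z'].astype(float); h,w=z.shape
    v,u=np.mgrid[:h,:w]; P=np.stack([(u-float(c['cx']))/f*z,(v-float(c['cy']))/f*z,z],-1)
    T=c['cam_to_world']; W=P@T[:3,:3].T+T[:3,3]; W[z==0]=np.nan; return W
E
python3 - <<'E'
from h import *
a=[grab(n) for n in('side','top')]
for c,n in zip(a,('side','top')):
    cv2.imwrite('pics/%s1.png'%n,c['frame'][:,:,::-1]); print(n,c['vfov'],c['cam_to_world'].round(2).tolist())
print(manip.read_state())
E
```

```text
side 42.96309318519486 [[-0.88, -0.34, 0.33, 73.46], [-0.47, 0.61, -0.63, 843.85], [0.01, -0.71, -0.7, 1156.92], [0.0, 0.0, 0.0, 1.0]]
top 45.751166643627684 [[-0.02, -0.97, 0.23, 229.57], [-1.0, 0.02, 0.0, -48.59], [-0.01, -0.23, -0.97, 1507.61], [0.0, 0.0, 0.0, 1.0]]
{'clock': 0.1, 'joints': array([-1.32858495e+00,  3.00429717e-01,  1.52150847e+00, -1.10077112e-05,
        1.32070916e+00, -6.65969137e-02]), 'qd': array([ 0.00053088, -0.00059841, -0.00167275,  0.00054542, -0.0004407 ,
        0.00025343]), 'effort': array([ 1.09152374e-03, -5.32644045e+01, -3.53284514e+01,  7.09357182e-02,
        2.34783848e-02, -8.21177673e-05]), 'eef_pos': array([ 167.09759887, -523.7560064 ,  204.93974677]), 'eef_rot': array([-3.14053959e+00, -5.95488356e-05,  3.08810989e-01]), 'wrist_force': array([-0.959845  , -0.10911032,  0.37841499]), 'moment': array([-0.04713823,  0.00833827,  0.01679681]), 'finger_force': 0.0, 'finger_gap': 94.0364757905235}
```

View pics/side1.png

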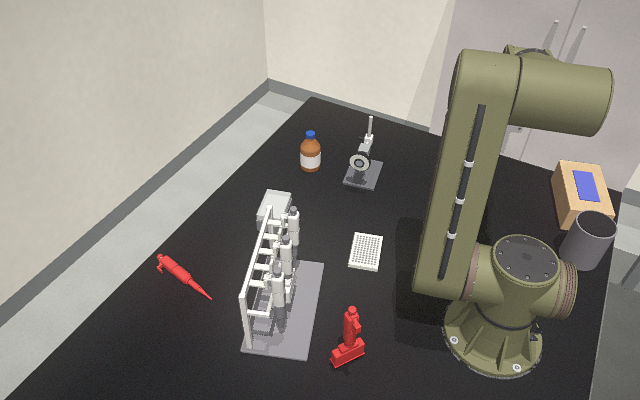

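View pics/top1.png

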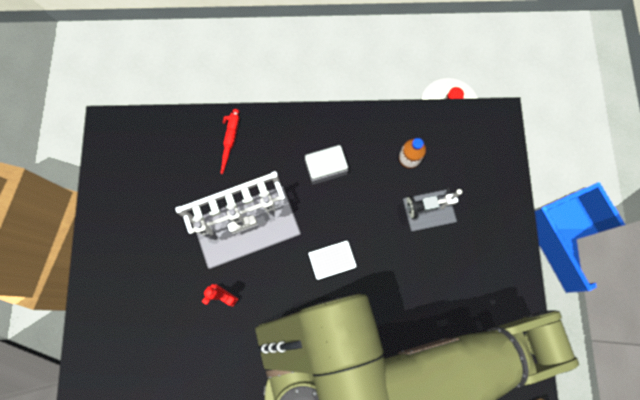

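The side view shows three pipettes hanging at about (293,225), (286,250) and (278,285), with red decoys at (350,340) and (185,275). The camera is at (362,165). In the top view the stand is at (240,220) and the camera at (430,207). Next I'll fit the stand and camera and enlarge the pipettes.

```bash
python3 - <<'E'
from h import *
for n,bs,bc in(('side',(225,180,340,365),(335,105,395,200)),('top',(170,160,310,275),(395,180,470,235))):
    c=load(n);W=cloud(c)
    for nm,b in(('stand',bs),('cam',bc)):
        S=W[b[1]:b[3],b[0]:b[2]].reshape(-1,3); S=S[~np.isnan(S[:,0])]
        base=S[(S[:,2]>7)&(S[:,2]<17)]
        r=cv2.minAreaRect(base[:,:2].astype(np.float32)); print(n,nm,'base',len(base),r)
        if nm=='stand':
            m=S[(S[:,2]>218)&(S[:,2]<235)]; print('beam z',len(m),cv2.fitLine(m[:,:2].astype(np.float32),cv2.DIST_HUBER,0,.01,.01).ravel(), m[:,:2].min(0),m[:,:2].max(0))
            t=S[(S[:,2]>250)];
            # clusters of button tops/handles
            k=np.round(t/1).astype(int); print('high',len(t),t.min(0).round(),t.max(0).round())
            if len(t)>20:
                _,l,cen=cv2.kmeans(t[:,:2].astype(np.float32),3,None,(3,50,.1),5,cv2.KMEANS_PP_CENTERS); print(cen.round(1),np.bincount(l.ravel()))
        else:
            t=S[S[:,2]>40]; print('high cam',t.min(0).round(),t.max(0).round()); 
            t=S[S[:,2]>195];print('rod',np.nanmean(t,0).round(1),len(t))
    x=c['frame'][bs[1]:bs[3],bs[0]:bs[2],::-1]
    cv2.imwrite('pics/%s_z.png'%n,cv2.resize(x,None,fx=3,fy=3,interpolation=cv2.INTER_CUBIC))
a=cv2.imread('pics/side_z.png');b=cv2.imread('pics/top_z.png')
o=np.zeros((600,800,3),np.uint8);o[:555,:345]=a;o[:345,345:765]=b[:,:420];cv2.imwrite('pics/zz.png',o)
E
```

```text
side stand base 4395 ((617.1411743164062, 59.207305908203125), (369.17315673828125, 664.447998046875), 28.72492027282715)
beam z 1217 [ 3.1232733e-01 -9.4997454e-01  5.5125500e+02  2.2402019e+02] [453.23999373  70.44390285] [625.91432278 351.31876677]
high 539 [454.  80. 250.] [560. 295. 282.]
[[502.2 190.9]
 [468.7 280.3]
 [533.8  99.8]] [186 200 153]
side cam base 669 ((597.1751708984375, -515.3045654296875), (211.03750610351562, 475.4291076660156), 22.92531394958496)
high cam [ 504. -460.   85.] [ 597. -310.  213.]
rod [ 560.6 -440.3  206.6] 23
top stand base 3420 ((550.1026611328125, 214.41099548339844), (459.05615234375, 374.1175231933594), 88.91272735595703)
beam z 848 [ 3.3835742e-01 -9.4101769e-01  5.6448627e+02  2.0891753e+02] [453.21654281  71.18018188] [624.00309067 350.01001108]
high 387 [453.  80. 250.] [561. 293. 286.]
[[470.5 275.2]
 [503.1 185.8]
 [534.3  95.8]] [132 135 120]
top cam base 876 ((561.1316528320312, -409.0810241699219), (233.00169372558594, 171.11154174804688), 87.64270782470703)
high cam [ 504. -457.   41.] [ 595. -312.  216.]
rod [ 559.8 -440.7  207.8] 24
```

View pics/zz.png

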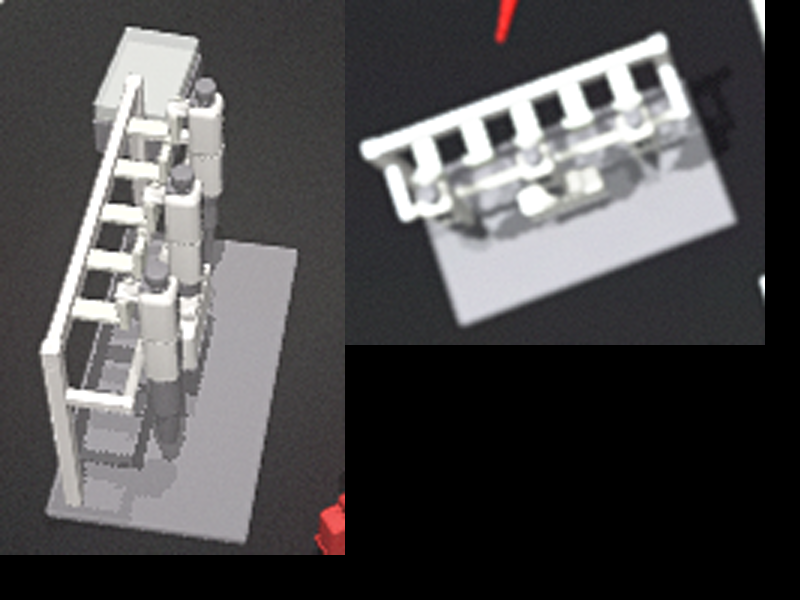

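Candidates: the three white hanging pipettes, with buttons in the crop at (205,90), (180,178) and (155,268), plus two red decoys that don't count. The middle one is pip8: it is the only pale one with a wide head, visible in the top crop at (560,195). Next I'll refine the poses.

```bash
python3 - <<'E'
from h import *
def comp(m):
    m=cv2.morphologyEx(m.astype(np.uint8),cv2.MORPH_OPEN,np.ones((3,3)))
    n,l,s,_=cv2.connectedComponentsWithStats(m); k=1+s[1:,4].argmax(); return l==k
for n,bs,bc in(('side',(225,180,340,365),(335,105,395,200)),('top',(170,160,310,275),(395,180,470,235))):
    c=load(n);W=cloud(c);z=W[...,2];f=c['frame'].astype(int);br=f.mean(2)
    red=(f[...,0]>120)&(f[...,1]<70)&(z>3); P=W[red]; P=P[(P[:,0]<800)&(P[:,0]>0)]
    D=P[P[:,0]<480]; print(n,'decoy near',D.min(0).round(),D.max(0).round())
    for nm,b in(('stand',bs),('cam',bc)):
        m=np.zeros(z.shape,bool);m[b[1]:b[3],b[0]:b[2]]=1
        k=comp(m&(z>6)&(z<18)&(br>45)); P=W[k][:,:2].astype(np.float32)
        r=cv2.minAreaRect(P);print(n,nm,r,len(P))
        if nm=='stand':
            h=m&(z>274); Q=W[h]; _,l,cen=cv2.kmeans(Q[:,:2].astype(np.float32),3,None,(3,50,.1),5,cv2.KMEANS_PP_CENTERS)
            for i in range(3): q=Q[l.ravel()==i]; print(' btn',len(q),q.mean(0).round(1),((q.min(0)+q.max(0))/2).round(1))
        else:
            for lo,hi in((190,220),(160,190),(138,160),(100,138),(80,100)):
                q=W[m&(z>lo)&(z<hi)]
                if len(q): print(' cam z',lo,hi,len(q),q.mean(0).round(1),q.min(0).round(),q.max(0).round())
            q=W[m&(z>82)&(z<165)]; print(cv2.fitLine(q[:,:2].astype(np.float32),cv2.DIST_L2,0,.01,.01).ravel())
E
```

```text
side decoy near [262. 110.   5.] [358. 293. 223.]
side stand ((510.10211181640625, 189.50942993164062), (168.98782348632812, 312.002685546875), 19.232810974121094) 3919
 btn 51 [468.5 276.8 278.6] [469.5 276.  278. ]
 btn 37 [533.7  96.5 278.1] [534.5  96.3 277.8]
 btn 45 [501.2 186.3 278.1] [502.1 185.1 278.4]
side cam ((552.951416015625, -399.354736328125), (109.5820541381836, 153.19610595703125), 10.672284126281738) 627
 cam z 190 220 27 [ 560.5 -440.   204.4] [ 555. -450.  190.] [ 567. -433.  213.]
 cam z 160 190 29 [ 560.4 -439.8  174.7] [ 554. -446.  161.] [ 568. -434.  189.]
 cam z 138 160 142 [ 542.2 -346.1  146.4] [ 512. -448.  138.] [ 568. -311.  160.]
 cam z 100 138 382 [ 546.6 -363.   125.5] [ 504. -460.  100.] [ 597. -310.  138.]
 cam z 80 100 42 [ 539.2 -319.3   94.8] [ 514. -331.   85.] [ 567. -315.  100.]
[ 2.1909785e-01 -9.7570288e-01  5.4506476e+02 -3.5625400e+02]
top decoy near [262. 214.   3.] [331. 326. 229.]
top stand ((492.0514221191406, 183.232666015625), (130.30104064941406, 308.75927734375), 19.765182495117188) 2465
 btn 36 [469.2 275.7 279.3] [469.7 275.3 279.9]
 btn 38 [533.8  95.7 279.8] [534.   96.1 280.8]
 btn 38 [500.9 185.8 279.3] [500.5 186.7 280.2]
top cam ((528.8289794921875, -424.9136962890625), (55.59659957885742, 115.0315170288086), 12.33413314819336) 474
 cam z 190 220 27 [ 559.6 -440.4  206.1] [ 555. -447.  192.] [ 566. -436.  216.]
 cam z 160 190 15 [ 558.6 -438.1  175.1] [ 554. -443.  162.] [ 564. -436.  188.]
 cam z 138 160 193 [ 542.1 -350.6  145.7] [ 508. -444.  138.] [ 569. -312.  159.]
 cam z 100 138 427 [ 547.8 -378.4  129. ] [ 504. -457.  100.] [ 595. -312.  138.]
 cam z 80 100 10 [ 555.4 -358.6   92.3] [ 521. -426.   81.] [ 584. -313.   99.]
[ 2.3772587e-01 -9.7133231e-01  5.4615216e+02 -3.6982852e+02]
```

Request:
servo_tool(
  motion=[
    [[0.566, 0.748, 0.25, 0, 0, 0, 0], [0.566, 0.748, 0.25, 0, 0, 0, 0], [0.566, 0.748, 0.25, 0, 0, 0, 0], [0.566, 0.748, 0.25, 0, 0, 0, 0], [0.566, 0.748, 0.25, 0, 0, 0, 0], [0.566, 0.748, 0.25, 0, 0, 0, 0], [0.566, 0.748, 0.25, 0, 0, 0, 0], [0.566, 0.748, 0.25, 0, 0, 0, 0], [0.566, 0.748, 0.25, 0, 0, 0, 0], [0.566, 0.748, 0.25, 0, 0, 0, 0]],
  ],
)

```text
clock: 1.1
eef_pos: [451.3, -147.5, 331.2]
eef_rot: [3.141, -0.0, 0.31]
wrist_force: [-0.8, -0.6, -0.2]
finger_gap: 93.9
finger_force: 0.0
```

Request:
servo_tool(
  motion=[
    [[0.1, 0.668, 0, 0, 0, 0.01, 0], [0.1, 0.668, 0, 0, 0, 0.01, 0], [0.1, 0.668, 0, 0, 0, 0.01, 0], [0.1, 0.668, 0, 0, 0, 0.01, 0], [0.1, 0.668, 0, 0, 0, 0.01, 0], [0.1, 0.668, 0, 0, 0, 0.01, 0], [0.1, 0.668, 0, 0, 0, 0.01, 0], [0.1, 0.668, 0, 0, 0, 0.01, 0], [0.1, 0.668, 0, 0, 0, 0.01, 0], [0.1, 0.668, 0, 0, 0, 0.01, 0]],
  ],
)

```text
clock: 2.1
eef_pos: [500.1, 183.2, 330.4]
eef_rot: [3.141, 0.0, 0.339]
wrist_force: [0.7, -0.6, 0.4]
finger_gap: 93.6
finger_force: 0.0
```

```bash
python3 - <<'E'
from h import *
c=grab('wrist'); cv2.imwrite('pics/w1.png',c['frame'][:,:,::-1]); s=manip.read_state()
print(s['clock'],s['eef_pos'],s['eef_rot'],c['vfov'],c['cam_to_world'].round(3).tolist())
f=200/np.tan(np.radians(float(c['vfov']))/2); T=c['cam_to_world']
def px(p):
    q=T[:3,:3].T@(np.array(p)-T[:3,3]); th=np.arctan2(np.hypot(q[0],q[1]),q[2]); e=q[:2]/np.hypot(*q[:2]); return (e*f*th+[float(c['cx']),float(c['cy'])]).round(1)
print(px([501,186,279]),px([469,276,279]),px([534,96,279]),px(s['eef_pos']))
# range based button points
z=c['range_z'].astype(float);v,u=np.mgrid[:400,:640];dx=u-float(c['cx']);dy=v-float(c['cy']);r=np.hypot(dx,dy)+1e-9;th=r/f
P=np.stack([dx/r*np.tan(th)*z,dy/r*np.tan(th)*z,z],-1)@T[:3,:3].T+T[:3,3]
m=(z>0)&(th<1.4)
for c0 in([501,186],[469,276],[534,96]):
    k=m&(abs(P[...,2]-279)<4)&(np.hypot(P[...,0]-c0[0],P[...,1]-c0[1])<20); q=P[k]
    if len(q): print(len(q),q.mean(0).round(1),((q.min(0)+q.max(0))/2).round(1))
E
```

```text
2.15 [500.16410877 182.9753151  330.55323873] [ 3.14151013e+00 -1.87784037e-05  3.38894244e-01] 65.70646984690485 [[0.332, -0.916, -0.225, 565.579], [-0.943, -0.323, -0.079, 206.158], [-0.0, 0.239, -0.971, 509.307], [0.0, 0.0, 0.0, 1.0]]
[319.3 211.9] [202.5 211.5] [437.6 209.8] [322.7 238.1]
420 [503.2 184.4 278.2] [502.7 184.3 277.7]
354 [470.9 273.6 278.2] [470.1 274.1 277.6]
360 [535.2  95.3 278.1] [535.   94.7 277.5]
```

View pics/w1.png

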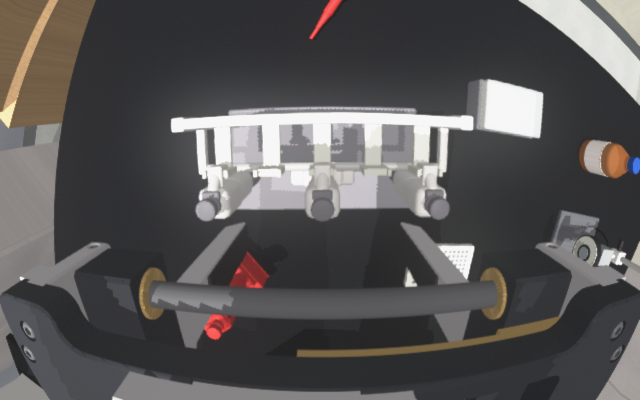

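The wrist view shows the middle button at (321,209), the other two at (207,209) and (438,209), and the wide head parts behind the middle one. The button is at about (502,185), so I'll descend and grip.

Request:
servo_tool(
  motion=[
    [[0.004, 0.002, -0.07, 0, 0, 0, 0], [0.004, 0.002, -0.14, 0, 0, 0, 0], [0.004, 0.002, -0.19, 0, 0, 0, 0], [0.004, 0.002, -0.212, 0, 0, 0, 0], [0.004, 0.002, -0.212, 0, 0, 0, 0], [0.004, 0.002, -0.212, 0, 0, 0, 0.5], [0.004, 0.002, -0.212, 0, 0, 0, 0.6], [0.004, 0.002, -0.212, 0, 0, 0, 0.7], [0.004, 0.002, -0.212, 0, 0, 0, 0.8], [0.004, 0.002, -0.212, 0, 0, 0, 0.8]],
  ],
  newtons=25,
)

```text
clock: 3.15
eef_pos: [502.2, 185.1, 224.7]
eef_rot: [-3.142, -0.0, 0.34]
wrist_force: [0.0, 0.6, -0.3]
finger_gap: 57.3
finger_force: 0.0
```

Request:
servo_tool(
  motion=[
    [[0, 0, 0, 0, 0, 0, 0.85], [0, 0, 0, 0, 0, 0, 0.85], [0, 0, 0, 0, 0, 0, 0.85], [0, 0, 0, 0, 0, 0, 0.85]],
  ],
)

```text
clock: 3.55
eef_pos: [502.1, 185.0, 224.5]
eef_rot: [3.142, 0.0, 0.34]
wrist_force: [-0.6, -0.9, 0.2]
finger_gap: 29.9
finger_force: 24.9
```

Request:
servo_tool(
  motion=[
    [[0, 0, 0.01, 0, 0, 0, 0.85], [0, 0, 0.02, 0, 0, 0, 0.85], [0, 0, 0.035, 0, 0, 0, 0.85], [0, 0, 0.05, 0, 0, 0, 0.85], [0, 0, 0.065, 0, 0, 0, 0.85], [0, 0, 0.08, 0, 0, 0, 0.85], [0, 0, 0.095, 0, 0, 0, 0.85], [0, 0, 0.11, 0, 0, 0, 0.85], [0, 0, 0.116, 0, 0, 0, 0.85], [0, 0, 0.116, 0, 0, 0, 0.85]],
  ],
  newtons=35,
)

```text
clock: 4.55
eef_pos: [502.3, 185.0, 282.9]
eef_rot: [3.141, -0.001, 0.34]
wrist_force: [-0.3, 0.5, -2.6]
finger_gap: 30.0
finger_force: 34.9
```

Request:
servo_tool(
  motion=[
    [[-0.01, -0.0035, 0, 0, 0, 0, 0.85], [-0.03, -0.0105, 0, 0, 0, 0, 0.85], [-0.06, -0.021, 0, 0, 0, 0, 0.85], [-0.09, -0.0315, 0, 0, 0, 0, 0.85], [-0.12, -0.042, 0, 0, 0, 0, 0.85], [-0.132, -0.046, 0, 0, 0, 0, 0.85], [-0.132, -0.046, 0, 0, 0, 0, 0.85]],
  ],
)

```text
clock: 5.25
eef_pos: [435.5, 161.8, 282.7]
eef_rot: [3.142, -0.001, 0.34]
wrist_force: [-0.2, -1.4, -1.1]
finger_gap: 30.0
finger_force: 34.9
```

```bash
python3 - <<'E'
from h import *
s=grab('side');t=grab('top')
o=np.zeros((580,800,3),np.uint8)
o[:,:400]=cv2.resize(s['frame'][100:390,200:400,::-1],(400,580),interpolation=3)
o[:320,400:]=cv2.resize(t['frame'][140:300,160:360,::-1],(400,320),interpolation=3)
cv2.imwrite('pics/lift.png',o)
E
```

```text
(no output)
```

View pics/lift.png

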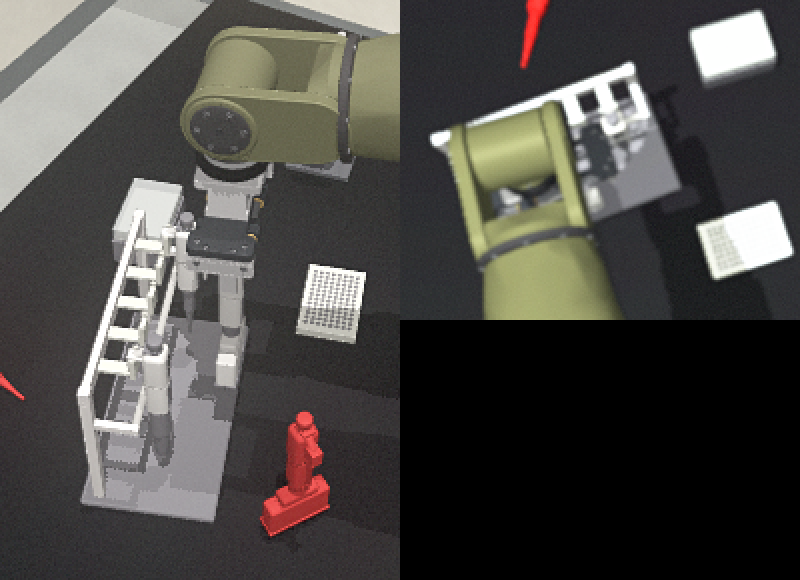

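The pipette is held upright clear of the stand (at about (232,330) in the left panel) and its neighbours are still hanging. Next I'll carry it to the focus.

Request:
servo_tool(
  motion=[
    [[0.006, -0.03, 0, 0, 0, 0.02, 0.85], [0.02, -0.09, 0, 0, 0, 0.055, 0.85], [0.038, -0.17, 0, 0, 0, 0.1, 0.85], [0.055, -0.25, 0, 0, 0, 0.146, 0.85], [0.072, -0.33, 0, 0, 0, 0.192, 0.85], [0.09, -0.41, 0, 0, 0, 0.238, 0.85], [0.108, -0.49, 0, 0, 0, 0.284, 0.85], [0.125, -0.57, 0, 0, 0, 0.33, 0.85], [0.141, -0.64, 0, 0, 0, 0.375, 0.85], [0.15, -0.68, 0, 0, 0, 0.415, 0.85]],
  ],
)

```text
clock: 6.35
eef_pos: [511.6, -180.8, 281.6]
eef_rot: [-3.141, -0.0, 1.648]
wrist_force: [0.5, 0.3, -1.8]
finger_gap: 29.8
finger_force: 35.0
```

Request:
servo_tool(
  motion=[
    [[0.003, -0.015, 0, 0, 0, 0.02, 0.85], [0.005, -0.026, 0, 0, 0, 0.032, 0.85], [0.006, -0.03, 0, 0, 0, 0.036, 0.85], [0.006, -0.03, 0, 0, 0, 0.036, 0.85], [0.006, -0.03, 0, 0, 0, 0.036, 0.85], [0.006, -0.03, 0, 0, 0, 0.036, 0.85]],
  ],
)

```text
clock: 6.95
eef_pos: [514.2, -192.7, 282.5]
eef_rot: [3.142, 0.0, 1.757]
wrist_force: [0.1, -0.6, -1.9]
finger_gap: 29.8
finger_force: 35.0
```

```bash
python3 - <<'E'
from h import *
s=grab('side');t=grab('top');w=grab('wrist')
o=np.zeros((600,800,3),np.uint8)
o[:300,:400]=cv2.resize(s['frame'][90:240,250:450,::-1],(400,300),interpolation=3)
o[:300,400:]=cv2.resize(t['frame'][150:300,310:510,::-1],(400,300),interpolation=3)
o[300:,:480]=cv2.resize(w['frame'][:,:,::-1],(480,300),interpolation=cv2.INTER_AREA)
cv2.imwrite('pics/focus.png',o); st=manip.read_state(); print(st['clock'],st['eef_pos'],st['eef_rot'],st['joints'])
E
```

```text
7.1 [ 514.18992957 -192.77436818  282.55098429] [3.14141079e+00 1.28333272e-04 1.75709881e+00] [-4.25389747e-01  2.51272748e-01  1.40485973e+00 -6.31540912e-07
  1.48523759e+00 -6.11692185e-01]
```

View pics/focus.png

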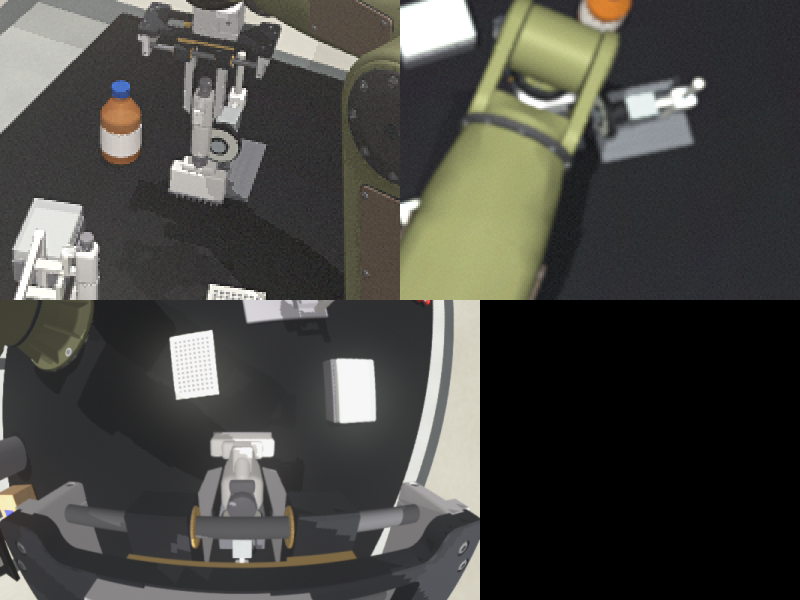

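In the side view the pipette hangs in front of the lens, head at about (200,180) in the panel. The top view now shows the whole camera base. I'll make one refined measurement of the camera and the held head.

```bash
python3 - <<'E'
from h import *
def big(m):
    n,l,s,_=cv2.connectedComponentsWithStats(m.astype(np.uint8)); return l==1+s[1:,4].argmax()
c=load('top');W=cloud(c);z=W[...,2];br=c['frame'].mean(2)
m=np.zeros(z.shape,bool);m[180:240,405:470]=1
k=m&(z>6)&(z<18)&(W[...,1]<-310); print('base',cv2.minAreaRect(W[big(k&(br>40))][:,:2].astype(np.float32)),k.sum())
for lo,hi in((130,144),):
    k=big(m&(z>lo)&(z<hi)&(W[...,1]<-325)); print('housing top',cv2.minAreaRect(W[k][:,:2].astype(np.float32)),k.sum())
q=W[m&(z>165)];print('rod',np.median(q,0).round(1),q.min(0).round(),q.max(0).round())
q=W[m&(z>80)&(z<165)&(W[...,1]>-335)];print('ring',q.min(0).round(),q.max(0).round(),q.mean(0).round(1))
c=load('side');W=cloud(c);z=W[...,2]
m=np.zeros(z.shape,bool);m[90:200,320:385]=1
q=W[m&(z>165)&(W[...,1]<-400)];print('rod s',np.median(q,0).round(1),len(q))
q=W[m&(z>84)&(z<160)&(W[...,1]>-335)&(W[...,1]<-300)];print('ring s',q.min(0).round(),q.max(0).round(),len(q))
# head of held pipette
m=np.zeros(z.shape,bool);m[150:200,325:370]=1
h=W[m&(z>131)&(z<180)&(W[...,1]>-230)&(W[...,1]<-150)]
print('head',h.min(0).round(1),h.max(0).round(1),len(h))
f=h[(h[:,2]<172)&(h[:,2]>133)];print('head face line',cv2.fitLine(f[:,:2].astype(np.float32),cv2.DIST_HUBER,0,.01,.01).ravel())
for zz in(135,145,155,165):
    g=f[abs(f[:,2]-zz)<5]; print(zz,g.mean(0).round(1),g[:,0].min().round(1),g[:,0].max().round(1))
n=W[m&(W[...,1]>-230)&(W[...,1]<-150)&(z>100)]; print('nozzle low',np.percentile(n[:,2],[0,1,3,5]).round(1))
# residual tilt: box below 178
hd=W[90:160,330:365].reshape(-1,3);hd=hd[(hd[:,1]>-215)&(hd[:,1]<-150)]
for zz in(205,225,240,255,275): 
    g=hd[abs(hd[:,2]-zz)<6]; 
    if len(g):print('handle',zz,((g.min(0)+g.max(0))/2).round(1),g.mean(0).round(1),len(g))
E
```

```text
base ((530.5051879882812, -404.38751220703125), (89.50833892822266, 158.89349365234375), 0.8722357153892517) 991
housing top ((545.90673828125, -367.490966796875), (34.355648040771484, 65.31944274902344), 12.364225387573242) 216
rod [ 479.4 -229.9  591.9] [ 442. -448.  169.] [ 566. -218.  599.]
ring [ 504. -335.   91.] [ 571. -311.  160.] [ 535.  -321.2  138.3]
rod s [ 560.7 -440.8  186.5] 40
ring s [ 505. -335.   85.] [ 555. -309.  159.] 246
head [ 470.8 -210.4  131. ] [ 554.9 -171.5  180. ] 401
head face line [ 9.8396122e-01  1.7838264e-01  5.1214545e+02 -1.8138028e+02]
135 [ 508.  -182.4  136.6] 470.8 553.2
145 [ 511.4 -181.7  144.9] 473.9 551.0
155 [ 511.9 -182.3  154.8] 472.0 552.5
165 [ 510.5 -182.5  165. ] 473.0 554.6
nozzle low [111.4 114.8 128.5 132.4]
handle 240 [ 513.1 -186.4  240.6] [ 511.5 -185.1  243. ] 14
handle 255 [ 513.1 -183.1  255.9] [ 510.4 -181.6  256.3] 32
handle 275 [ 515.9 -182.9  275.1] [ 506.9 -182.   274.8] 22
```

```bash
python3 - <<'E'
from h import *
for n,b in(('side',(320,90,385,200)),('top',(390,170,470,240))):
    c=load(n);W=cloud(c)[b[1]:b[3],b[0]:b[2]].reshape(-1,3);q=W[(W[:,2]>84)&(W[:,2]<158)&(W[:,1]>-340)&(W[:,1]<-300)]
    # front-facing ring: robust fit y=a+b(x-537)+c(z-120)
    k=np.ones(len(q),bool)
    for _ in range(15):
        A=np.c_[np.ones(k.sum()),q[k,0]-537]; s=np.linalg.lstsq(A,q[k,1],rcond=None)[0]
        r=q[:,1]-s[0]-s[1]*(q[:,0]-537); k=(r>-4)&(r<5)
    print(n,s,np.degrees(np.arctan(s[1])),k.sum(),len(q),r[k].std(), np.histogram(r,np.arange(-20,14,2))[0], q[k].min(0).round(),q[k].max(0).round())
E
```

```text
side [-3.18244405e+02  2.38965864e-01] 13.43969553946705 183 251 2.383294825222587 [ 0  0  5  5  3  7 16 17 41 57 45 29 20  5  0  0] [ 505. -329.   89.] [ 553. -312.  157.]
top [-3.16736573e+02  2.04924885e-01] 11.580995979305692 109 206 1.9763297063421816 [ 1  0  5 17 19  8 18 16 19 39 30 18  3  0  0  0] [ 505. -327.   91.] [ 563. -311.  156.]
```

Request:
servo_tool(
  motion=[
    [[-0.002, -0.004, 0, 0, 0, 0.002, 0.85], [-0.002, -0.004, 0, 0, 0, 0.002, 0.85], [-0.002, -0.004, 0, 0, 0, 0.002, 0.85], [-0.002, -0.004, 0, 0, 0, 0.002, 0.85], [-0.002, -0.004, 0, 0, 0, 0.002, 0.85], [-0.002, -0.004, 0, 0, 0, 0.002, 0.85], [-0.002, -0.004, 0, 0, 0, 0.002, 0.85], [-0.002, -0.004, 0, 0, 0, 0.002, 0.85], [-0.002, -0.004, 0, 0, 0, 0.002, 0.85], [-0.002, -0.004, 0, 0, 0, 0.002, 0.85]],
  ],
)

```text
clock: 8.1
eef_pos: [513.1, -195.0, 282.4]
eef_rot: [-3.142, -0.0, 1.763]
wrist_force: [0.2, 0.1, -2.2]
finger_gap: 30.3
finger_force: 35.0
```

```bash
python3 -c "
from cell import manip
s=manip.read_state();print(s['clock'],s['eef_pos'],s['eef_rot'],abs(s['qd']).max(),s['finger_force']);print(manip.sign_off())"
```

```text
8.1 [ 513.12112475 -194.97262878  282.42490694] [-3.14151956e+00 -3.83139115e-05  1.76335731e+00] 0.0016070068131053006 34.96329367160797
the job is handed in; nothing more can be done
None
```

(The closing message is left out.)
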